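# Clip two storage canisters shut

### The job

The lids of the red and the blue storage canister are on and the wire loops of their clips already lie over the lid lugs, but the clip levers still stick out. With the fingertips, press each of these two levers down until it snaps over and stays locked against the front of its canister. Do not lift, tip or push the canisters about, and leave the white canister, which is already clipped shut, and the other things on the bench where they are.

Things in the scene. Friction and masses are not known exactly. Their poses are not given: they have to be found in the camera images.
- red_canister: Red steel storage canister, a cylinder 140 mm across and 160 mm high with a flat stainless lid 147 mm across on top (lid top about 181 mm up). Full, 2.6 to 3.3 kg, loose on the bench. Origin: centre of its underside; z up; its clip is at its front, towards its own -x. 
- blue_canister: Blue steel storage canister, a cylinder 140 mm across and 160 mm high with a flat stainless lid 147 mm across on top (lid top about 181 mm up). Full, 2.6 to 3.3 kg, loose on the bench. Origin: centre of its underside; z up; its clip is at its front, towards its own -x. 
- white_canister: White steel storage canister, a cylinder 140 mm across and 160 mm high with a flat stainless lid 147 mm across on top (lid top about 181 mm up). Full, 2.6 to 3.3 kg, loose on the bench. Origin: centre of its underside; z up; its clip is at its front, towards its own -x. Its clip is like the others', already locked.
- red_pivot (a point): Pin about which the red canister's clip lever turns, midway: 84 mm in front of the canister's axis, 138 mm above its underside; the pin lies along the canister's y. The lever is a steel thumb plate with a black pad, 35 mm wide and 4 mm thick, its end 62 mm from the pin. A wire loop runs from it up over the lug at the lid's front, reaching at most 12 mm above the lid.
- blue_pivot (a point): The same point of the blue canister's clip; same clip, same sizes.
- red_lever (a joint): Red canister's clip lever, rad. 0: raised, pointing outwards 36 degrees above level. Grows when pressed down: 0.63 level, 2.20 straight down, 2.28 locked at its stop, lying along the front. Starts at 0.12. From about 0.6 the clip resists, up to 8 N at its end; dead point at 1.55 (37 degrees out from straight down): beyond it the lever snaps home, short of it it springs back when let go.
- blue_lever (a joint): The same for the blue canister's clip lever; same values, but it starts at 0.42.
- white_lever (a joint): The same for the white canister's clip lever, which is locked (2.28) at the start.
- red_tip (a point): Point on the outer face (the one to press; it faces up while the lever sticks out) of the red canister's clip lever, midway across it, 56 mm from the pin and 6 mm before the end.
- blue_tip (a point): The same point on the blue canister's clip lever.
- juice: Loose small juice bottle, orange-yellow with a blue cap, 54 mm in diameter, 125 mm high; origin: centre of its underside, z up. Bystander.
- pepper: Loose small glass pepper jar with a black cap, 42 mm in diameter, 65 mm high; origin: centre of its underside. Bystander.
- timer: Loose round white kitchen timer with a red grip, 62 mm in diameter, 45 mm high; origin: centre of its underside. Bystander.
- spatula: Loose spatula lying flat, 240 mm long, red handle; origin: centre of its underside, length along its x. Bystander.
Things that resemble listed ones, but are neither listed nor needed, are in the scene too. What is shaped like the red_canister but turquoise is not meant.

How it is judged:
At the end, for the whole second after the job is handed in: The red and blue levers are locked (above 2.13 of 2.28) and still; both canisters stand upright and at rest (tilt below 0.06 rad), less than 60 mm from their start; the white one is still locked and upright and, like all else, within 40 mm of its start (value of joint each of red_lever, blue_lever, white_lever above 2.13 rad and velocity of joint red_lever between -0.1 and 0.1 rad/s and angle between each of red_canister, blue_canister, white_canister's own z axis and vertical below 0.06 rad and height (world z) of each of red_canister, blue_canister below 0.006 m and distance of each of red_canister, blue_canister from where it was at the start of the episode below 0.06 m and linear speed of each of red_canister, blue_canister below 0.02 m/s and velocity of joint blue_lever between -0.1 and 0.1 rad/s and distance of each of white_canister, juice, pepper, timer, spatula from where it was at the start of the episode below 0.04 m); the robot touches nothing.
It fails at once if a canister is lifted off the bench (underside 15 mm up) or tipped (over 0.2 rad) (height (world z) of any of red_canister, blue_canister, white_canister above 0.015 m or angle between any of red_canister, blue_canister, white_canister's own z axis and vertical above 0.2 rad).
It fails at once if the red or blue canister is shoved more than 60 mm along the bench (distance of any of red_canister, blue_canister from where it was at the start of the episode above 0.06 m).
It fails at once if the white canister is moved more than 40 mm or its clip opened (distance of white_canister from where it was at the start of the episode above 0.04 m or value of joint white_lever below 1.9 rad).
It fails at once if something else on the bench is moved more than 40 mm or lifted (distance of any of juice, pepper, timer, spatula from where it was at the start of the episode above 0.04 m).
It fails at once if the juice bottle or the pepper jar is knocked over (angle between any of juice, pepper's own z axis and vertical above 0.5 rad).
It also fails if it takes over 54 s, if anything falls off the work surface, if the arm or the gripper's body presses on something with over 40 N, if the wrist force passes 120 N, or if a joint passes its speed limit or range.

### The arm

A 7-joint arm with a two-finger parallel gripper is mounted at the origin on the work surface. World frame = base frame: x ahead of the robot, y to its left, z up, the work surface at z = 0. Lengths are in m, angles in rad, forces in N, time in s.
With the tool pointing down it reaches from about 0.425 to 0.975 m from the base axis. Payload 16.7 kg.
Tool frame: the origin (TCP) lies midway between the tips of the shut fingers; the grasp point (between the pads) lies robot.tcp_to_grasp behind it (robot.tcp_to_grasp is the distance from the TCP to the grasp point, in m); x points along the fingers, z is the direction in which the jaws open and shut, and the axes are right-handed (so a half turn about x gives the same grasp; the last joint's range is limited). The gripper opens to 85 mm and grips with 20 to 120 N. Pads are 22 mm wide; open, the fingers measure 114 mm over their backs; the gripper's body (76 mm by 85 mm) begins 54 mm behind the grasp point. The pads swing forward as they close: fully open they stand 13 mm farther back than shut.
Start: joints at [-0.149, 0.426, 0.074, 1.606, -0.034, 1.111, -0.067], TCP at [0.675, -0, 0.231] pointing down, gripper open.
Joint ranges: [-2.85, 2.85], [-0.5, 2.14], [-1.23, 1.37], [0.21, 2.46], [-1.02, 4.16], [0.16, 2.05], [-2.73, 2.73]. Speed limits (rad/s): [1.89, 1.89, 2.39, 2.39, 3.01, 3.01, 3.01].

### API

Orientations are given as a rotation vector (axis times angle).
In Python, from station import robot, kin, monitor, optics, order gives the robot as it stands. Calls block until the motion is done:
- robot.reach(position, orientation): joint-space move of the TCP to a pose.
- robot.move_l(position, rotation=None, speed=0.15): straight line of the TCP; rotation=None keeps the orientation; speed is the mean speed in m/s.
- robot.set_joints(angles): joint-space move.
- robot.command_gripper(opening): finger opening in m; the grip force is fixed at half the most; returns when the fingers have stopped.
- robot.sleep(seconds).
- kin.inverse_kinematics(position, orientation): joint angles nearest the present ones, or None.
- monitor.read_state(): the state.
- optics.read_camera(name): name is "scene" or "side" or "wrist"; returns a dict with "frame" (480x640x3 uint8, red, green, blue), "vfov" (degrees; the focal length in pixels is half the picture's height over the tangent of half this angle, whatever the lens; pixels are square), "cx", "cy" (the principal point, pixels), "R" (3x3) and "t" (3): a world point X has camera coordinates R X + t. Camera axes: x right, y down, z forward; pixel columns grow to the right and rows downward; lengths in m; the calibration is good to about 2 mm. A picture is of the moment at which its call begins. There is no depth.
A pose or a line that the arm cannot do raises robot.MotionError and nothing moves.
- order.finish_job(): hands the job in, once; it reports no verdict.
The state is a dict: "clock": time; "joint_pos": joint angles; "joint_vel": joint speeds; "joint_torque": joint torques, N m; "position": TCP position; "eef_rot": TCP orientation; "force": force on the tool from outside, world axes, zero at the start; "moment": the same for the moment, N m; "finger_gap": finger opening in m.
Only numpy, scipy, OpenCV 4.12 (cv2) and the standard library are available. Lean on these libraries where they do the work, as an engineer would, in place of code of your own. Each camera call takes 0.05 s, during which the arm holds its last target. There are 200 camera calls.

## Working session

There is one attempt and no reset: what is moved stays moved. The work goes in short steps, each a Python script; the robot and the scene stay as the last script left them, time stands still between calls to the robot, and variables do not carry over. Pictures are saved under pics/ and viewed, about 8 in all and at most 12, crops included, and the job is handed in when it is done.

```bash
mkdir -p pics; ls; python3 - <<'E'
from station import robot,kin,monitor,optics
import cv2,numpy as np
for n in ("scene","side"):
    c=optics.read_camera(n); cv2.imwrite(f"pics/{n}0.png",c["frame"][:,:,::-1])
    print(n,c["vfov"],c["cx"],c["cy"],np.round(c["R"],3).tolist(),np.round(c["t"],3).tolist(), np.round(-np.array(c["R"]).T@c["t"],3))
s=monitor.read_state();print({k:np.round(v,3).tolist() for k,v in s.items()},robot.tcp_to_grasp)
E
```

```text
pics
scene 49.1723599007894 317.07406876107524 242.0627231274638 [[0.339, -0.941, 0.009], [-0.891, -0.324, -0.319], [0.303, 0.1, -0.948]] [-0.11, 0.529, 1.345] [ 0.101 -0.067  1.444]
side 55.70481121846462 317.8509656998171 235.31517730604898 [[-0.993, -0.113, -0.017], [-0.065, 0.68, -0.731], [0.094, -0.725, -0.683]] [0.518, 0.103, 1.025] [0.425 0.731 0.784]
{'clock': 0.1, 'joint_pos': [-0.15, 0.427, 0.074, 1.607, -0.034, 1.111, -0.067], 'joint_vel': [-0.001, 0.0, 0.0, -0.002, 0.001, 0.001, -0.0], 'joint_torque': [0.008, -95.155, 3.772, -46.441, 0.02, 0.007, 0.0], 'position': [0.675, 0.0, 0.231], 'eef_rot': [-0.0, 1.572, -0.0], 'force': [0.111, 1.327, -0.057], 'moment': [-0.008, 0.017, -0.013], 'finger_gap': 0.085} 0.0187
```

View pics/scene0.png

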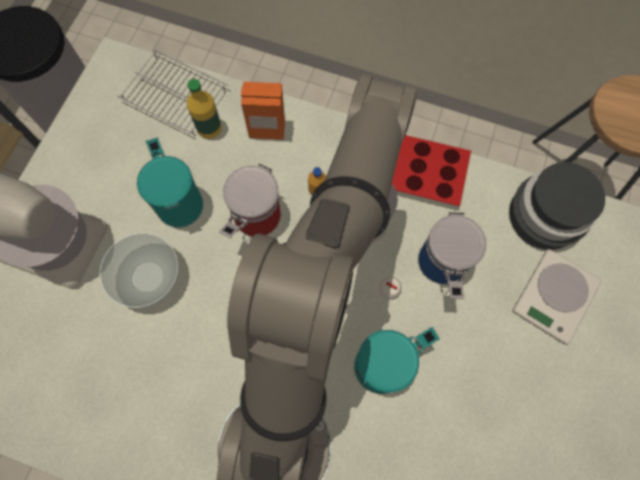

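View pics/side0.png

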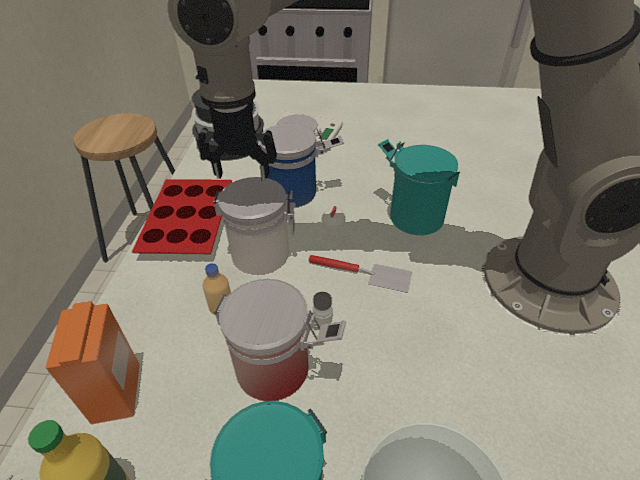

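Scene view: red lid centred near (251,194), its lever pad at (233,228); blue lid near (456,243), its pad at (455,287). The white canister is hidden under the arm. Side view: red lid at (265,313), lever at (331,332); blue lid at (293,136), lever at (331,142); the white canister (253,200) stands between them, with the pepper jar at (322,305) beside the red lever. I'll cast rays and make enlarged crops.

```bash
cat > h.py <<'E'
from station import robot,kin,monitor,optics,order
import cv2,numpy as np
from scipy.spatial.transform import Rotation as Ro
def ray(c,uv):
    f=240/np.tan(np.radians(c["vfov"])/2); R=np.array(c["R"])
    d=R.T@np.array([(uv[0]-c["cx"])/f,(uv[1]-c["cy"])/f,1]); return -R.T@np.array(c["t"]),d/np.linalg.norm(d)
def onz(c,uv,z):
    o,d=ray(c,uv); return o+d*(z-o[2])/d[2]
def tri(c1,u1,c2,u2):
    a,d=ray(c1,u1); b,e=ray(c2,u2); s=np.linalg.lstsq(np.c_[d,-e],b-a,rcond=None)[0]
    p,q=a+s[0]*d,b+s[1]*e; return (p+q)/2,np.linalg.norm(p-q)
def proj(c,X):
    f=240/np.tan(np.radians(c["vfov"])/2); p=np.array(c["R"])@X+c["t"]; return np.array([c["cx"]+f*p[0]/p[2],c["cy"]+f*p[1]/p[2]])
E
python3 - <<'E'
from h import *
s=optics.read_camera("scene");d=optics.read_camera("side")
for n,a,b,la,lb in (("red",(251,194),(265,313),(233,228),(331,332)),("blue",(456,243),(293,136),(455,287),(331,142))):
    print(n,onz(s,a,.181).round(3),onz(d,b,.181).round(3),tri(s,a,d,b),"lever",tri(s,la,d,lb))
print("white",onz(d,(253,200),.181).round(3),"pepper",onz(d,(322,299),.065).round(3),"timer",onz(d,(333,212),.045),"juice",onz(d,(211,269),.125))
F=lambda c,x,y,w,h,k:cv2.resize(c["frame"][y:y+h,x:x+w,::-1],None,fx=k,fy=k,interpolation=cv2.INTER_CUBIC)
im=np.vstack([np.hstack([F(s,205,150,100,75,4),F(s,405,200,100,75,4)]),np.hstack([F(d,210,270,160,120,2.5),F(d,250,100,100,75,4)])])
cv2.imwrite("pics/crops.png",im)
E
```

```text
red [0.57  0.274 0.181] [0.573 0.286 0.181] (array([0.57526224, 0.27753267, 0.16953871]), np.float64(0.0016580989449059315)) lever (array([0.46879916, 0.29059686, 0.15335538]), np.float64(0.011251043218197272))
blue [ 0.623 -0.266  0.181] [ 0.612 -0.271  0.181] (array([ 0.61559161, -0.26508173,  0.18626593]), np.float64(0.009146051974803285)) lever (array([ 0.51895388, -0.2990526 ,  0.15145873]), np.float64(0.0020848936295821442))
white [ 0.658 -0.005  0.181] pepper [0.494 0.154 0.065] timer [ 0.49818264 -0.14240977  0.045     ] juice [0.71509767 0.14879232 0.125     ]
```

View pics/crops.png

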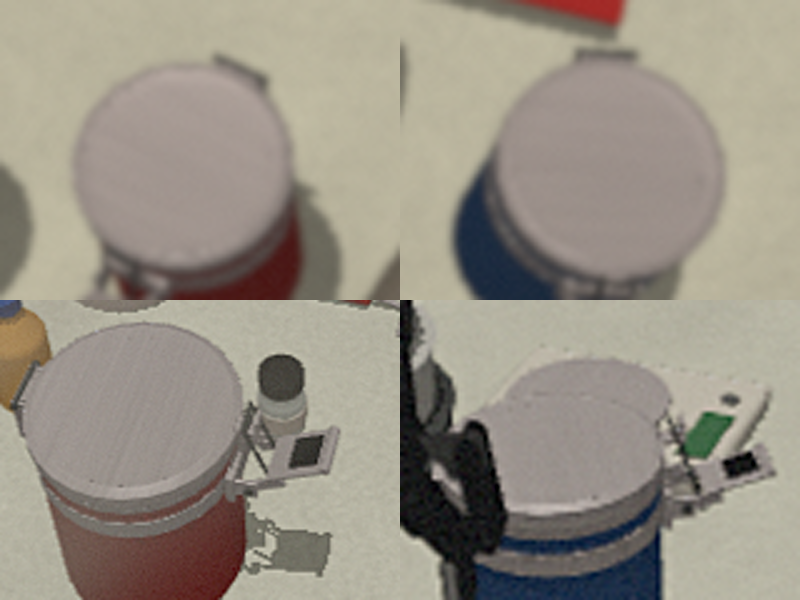

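Crops: red lid centre at scene (250.5,191) and side (263.6,314), with the pad at side (332,330). Blue lid centre at scene (457.5,242.5), with the pad at side (335,140.5). The hinges at the back give the headings: scene (265,167) for red, (456,214) for blue. Next I'll close the gripper, hover tilted in front of red, and look with the wrist camera.

```bash
cat >> h.py <<'E'
def pose(c,yaw,r,z,tau):
    "TCP pose: r in front of canister axis c (xy), height z, tool pitched tau below level, pointing along canister +x; jaws along canister y"
    h=np.array([np.cos(yaw),np.sin(yaw),0]); p=np.array([c[0],c[1],0])-h*r+[0,0,z]
    x=h*np.cos(tau)-np.array([0,0,np.sin(tau)]); zz=np.array([-h[1],h[0],0]); y=np.cross(zz,x)
    best=None
    q0=np.array(monitor.read_state()["joint_pos"])
    for s in (1,-1):
        rv=Ro.from_matrix(np.c_[x,s*y,s*zz]).as_rotvec(); q=kin.inverse_kinematics(p,rv)
        if q is not None and (best is None or abs(q-q0).max()<best[2]): best=(p,rv,abs(np.array(q)-q0).max(),np.array(q))
    return best
E
python3 - <<'E'
from h import *
s=optics.read_camera("scene");d=optics.read_camera("side")
print("red",onz(s,(250.5,191),.181).round(3),onz(d,(263.6,314),.181).round(3),"hinge",onz(s,(265.5,167.5),.17).round(3),"pad",onz(s,(233,228),.155).round(3),onz(d,(332,330),.155).round(3))
print("blue",onz(s,(457.5,242.5),.181).round(3),onz(d,(293,136),.181).round(3),"hinge",onz(s,(456,214),.17).round(3),"pad",onz(s,(455,287),.145).round(3),onz(d,(335,140.5),.145).round(3))
print("turq",onz(s,(388,361),.16).round(3),"its pad",onz(s,(428,337),.17))
robot.command_gripper(0)
for n,c,y in (("red",(.575,.282),-.17),("blue",(.62,-.267),.2)):
  for r,z in ((.2,.3),(.15,.22),(.1,.1)):
    for t in (40,50,60):
      b=pose(c,y,r,z,np.radians(t)); print(n,r,z,t,None if b is None else b[3].round(2))
E
```

```text
red [0.578 0.279 0.181] [0.575 0.288 0.181] hinge [0.659 0.27  0.17 ] pad [0.474 0.289 0.155] [0.462 0.29  0.155]
blue [ 0.625 -0.27   0.181] [ 0.612 -0.271  0.181] hinge [ 0.705 -0.247  0.17 ] pad [ 0.522 -0.3    0.145] [ 0.509 -0.317  0.145]
turq [ 0.285 -0.193  0.16 ] its pad [ 0.37136887 -0.26655326  0.17      ]
red 0.2 0.3 40 [-0.78  0.03 -0.63  2.25  1.01  1.16 -0.59]
red 0.2 0.3 50 [-0.76 -0.02 -0.53  2.19  0.81  1.05 -0.34]
red 0.2 0.3 60 [-0.73 -0.03 -0.43  2.12  0.6   1.01 -0.08]
red 0.15 0.22 40 [-0.84  0.19 -0.47  2.31  1.22  1.05 -0.78]
red 0.15 0.22 50 [-0.76  0.13 -0.44  2.25  1.01  0.91 -0.5 ]
red 0.15 0.22 60 [-0.69  0.11 -0.4   2.18  0.76  0.84 -0.19]
red 0.1 0.1 40 [-1.08  0.45 -0.09  2.35  1.53  0.88 -1.12]
red 0.1 0.1 50 [-0.94  0.37 -0.14  2.3   1.35  0.72 -0.84]
red 0.1 0.1 60 [-0.83  0.33 -0.15  2.23  1.05  0.61 -0.45]
blue 0.2 0.3 40 None
blue 0.2 0.3 50 [ 0.25 -0.05  0.61  2.21 -0.85  0.8   0.06]
blue 0.2 0.3 60 [ 0.27 -0.04  0.49  2.12 -0.56  0.83 -0.26]
blue 0.15 0.22 40 None
blue 0.15 0.22 50 [ 1.21  0.17 -0.48  2.2  -0.99  0.58  0.18]
blue 0.15 0.22 60 [ 0.22  0.13  0.5   2.17 -0.8   0.68 -0.07]
blue 0.1 0.1 40 None
blue 0.1 0.1 50 None
blue 0.1 0.1 60 [ 0.69  0.37 -0.11  2.17 -0.99  0.39  0.12]
```

```bash
python3 - <<'E'
from h import *
for z,r in ((.28,.17),(.22,.15),(.16,.14),(.1,.11)):
  for t in (55,60,65): 
    b=pose((.62,-.27),.29,r,z,np.radians(t)); print(r,z,t,None if b is None else b[3].round(2))
b=pose((.577,.282),-.1,.18,.27,np.radians(60)); robot.reach(b[0],b[1])
st=monitor.read_state();print(st["clock"],st["position"],b[0])
c=optics.read_camera("wrist");cv2.imwrite("pics/wr.png",c["frame"][:,:,::-1])
E
```

```text
0.17 0.28 55 [ 0.26  0.08  0.58  2.11 -0.82  0.86  0.08]
0.17 0.28 60 [ 0.28  0.08  0.51  2.07 -0.68  0.86 -0.08]
0.17 0.28 65 [ 0.29  0.08  0.45  2.03 -0.54  0.88 -0.23]
0.15 0.22 55 [ 0.3   0.19  0.53  2.15 -0.99  0.78  0.24]
0.15 0.22 60 [ 0.25  0.18  0.53  2.12 -0.83  0.77  0.07]
0.15 0.22 65 [ 0.28  0.18  0.44  2.08 -0.66  0.77 -0.12]
0.14 0.16 55 [ 0.85  0.28 -0.11  2.16 -0.98  0.59  0.27]
0.14 0.16 60 [ 0.39  0.28  0.36  2.15 -0.97  0.67  0.21]
0.14 0.16 65 [ 0.3   0.28  0.42  2.12 -0.81  0.68  0.03]
0.11 0.1 55 [ 1.09  0.44 -0.47  2.15 -0.93  0.39  0.25]
0.11 0.1 60 [ 0.65  0.39  0.01  2.14 -1.01  0.5   0.25]
0.11 0.1 65 [ 0.48  0.38  0.16  2.12 -0.87  0.53  0.07]
2.6083 [0.3987984  0.29947028 0.26996565] [0.39789925 0.29997001 0.27      ]
```

View pics/wr.png

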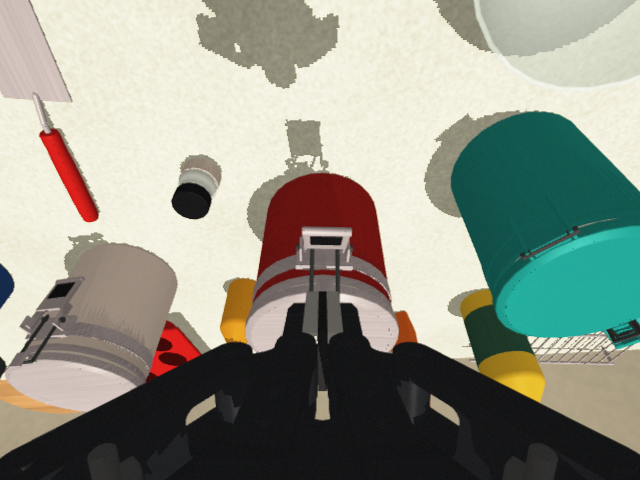

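The wrist view shows the red clip almost head-on. The end edge of the lever runs from about (303,230) to (351,229) and the pad is at (326,241). I'll cast that edge onto its known height and check it against the predicted position.

```bash
python3 - <<'E'
from h import *
c=optics.read_camera("wrist")
im=c["frame"][205:305,260:390,::-1]; cv2.imwrite("pics/wrc.png",cv2.resize(im,None,fx=6,fy=6,interpolation=cv2.INTER_CUBIC))
a,b=onz(c,(303,230),.169),onz(c,(351,229),.169); print(a,b,np.linalg.norm(a-b))
C=np.array([.577,.282,0])
for yaw in (-.1,):
  h=np.array([np.cos(yaw),np.sin(yaw),0]);l=np.array([-h[1],h[0],0])
  for r,z,w in ((.1382,.168,.0175),(.1382,.168,-.0175),(.084,.138,.0175),(.084,.138,-.0175)): X=C-h*r+l*w+[0,0,z];print(X.round(3),proj(c,X).round(1))
E
```

```text
[0.44540257 0.27930639 0.169     ] [0.44794016 0.31346882 0.169     ] 0.034256541562859
[0.441 0.313 0.168] [350.1 221.1]
[0.438 0.278 0.168] [300.2 221.2]
[0.495 0.308 0.138] [345.  244.4]
[0.492 0.273 0.138] [304.5 244.5]
```

View pics/wrc.png

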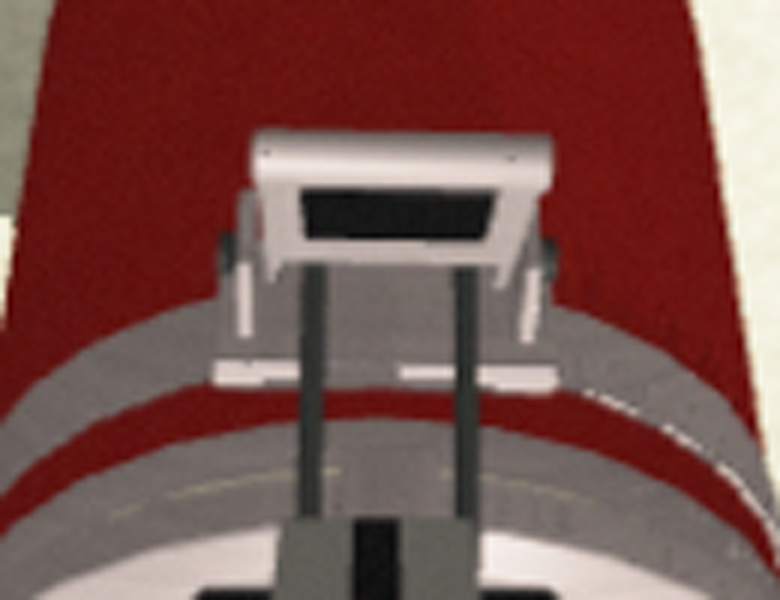

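The measured end edge is 34 mm wide (35 given). It sits about 7 mm nearer the canister than predicted and the pin matches within 1–2 mm, so I'll split the difference: centre (0.580, 0.282), yaw -0.12. Pressing red now.

```bash
cat >> h.py <<'E'
def rz(q,tau,clr=0):
    e=np.radians(36)-q; L=np.array([np.cos(e),np.sin(e)]); n=np.array([-L[1],L[0]]); p=np.array([np.sin(tau),-np.cos(tau)])
    s=np.interp(q,[1.1,1.7],[.042,.052])
    return np.array([.084,.138])+L*s+n*(.002+.011*abs(p@n)+clr)
def press(C,yaw,tau,q0,qend=2.0,dq=.16):
    go=lambda r,z,v:(lambda b:robot.move_l(b[0],b[1],speed=v))(pose(C,yaw,r,z,tau))
    rz0=rz(q0,tau,.012); go(rz0[0],rz0[1]+.05,.12); go(*rz0,.1)
    for q in np.append(np.arange(q0,qend,dq),qend):
        go(*rz(q,tau),.05); st=monitor.read_state(); print("%.2f t=%.1f"%(q,st["clock"]),np.round(st["position"],3),np.round(st["force"],1))
    go(*rz(qend,tau,.03),.1); r,z=rz(qend,tau,.06); go(r+.03,z+.04,.12)
E
python3 - <<'E'
from h import *
C,y,t=(.58,.282),-.12,np.radians(60)
assert all(pose(C,y,*rz(q,t),t) for q in np.arange(.1,2.05,.1))
press(C,y,t,.12)
c=optics.read_camera("wrist");cv2.imwrite("pics/w2.png",c["frame"][:,:,::-1])
print(monitor.read_state()["clock"])
E
```

```text
0.12 t=4.6 [0.466 0.296 0.169] [-0.2 -0.4 -0.2]
0.28 t=4.9 [0.461 0.296 0.162] [ 0.2 -0.7  1.1]
0.44 t=5.2 [0.457 0.297 0.155] [-0.   0.3 -0.7]
0.60 t=5.5 [0.455 0.297 0.147] [0.2 0.3 0.4]
0.76 t=5.8 [0.455 0.297 0.139] [0.9 0.1 3.4]
0.92 t=6.2 [0.455 0.297 0.131] [-0.4 -0.8  4.1]
1.08 t=6.5 [0.458 0.297 0.122] [-0.7 -0.8  3.7]
1.24 t=6.8 [0.459 0.297 0.115] [-1.3 -0.8  4. ]
1.40 t=7.1 [0.46  0.296 0.108] [0.3 0.4 0.7]
1.56 t=7.3 [0.462 0.296 0.102] [ 0.2  0.3 -0.1]
1.72 t=7.7 [0.466 0.296 0.095] [-0.2 -0.2  0.9]
1.88 t=7.9 [0.472 0.295 0.091] [ 0.2 -0.   0.1]
2.00 t=8.2 [0.477 0.294 0.089] [-0.6  0.4  0.4]
9.475
```

View pics/w2.png

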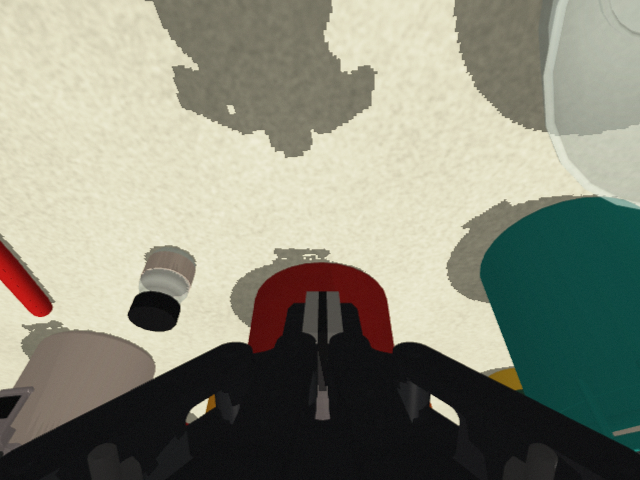

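The force fell to zero past a commanded 1.4, so the lever either snapped over or slipped off. The clip is hidden behind the fingers here. I'll rise, cross to blue, and check red from the side camera.

```bash
python3 - <<'E'
from h import *
st=monitor.read_state(); p=np.array(st["position"]); p[2]=.33; robot.move_l(p,speed=.25)
b=pose((.62,-.27),.29,.18,.33,np.radians(65)); robot.reach(b[0],b[1])
b=pose((.62,-.27),.29,.18,.27,np.radians(65)); robot.move_l(b[0],b[1],speed=.12)
print(monitor.read_state()["clock"])
c=optics.read_camera("wrist");d=optics.read_camera("side")
F=lambda c,x,y,w,h,k:cv2.resize(c["frame"][y:y+h,x:x+w,::-1],None,fx=k,fy=k,interpolation=cv2.INTER_CUBIC)
cv2.imwrite("pics/b.png",np.vstack([c["frame"][100:400,:,::-1],np.hstack([F(d,210,270,160,150,2),F(d,210,80,160,150,2)])]))
C=np.array([.62,-.27,0]);yaw=.29;h=np.array([np.cos(yaw),np.sin(yaw),0]);l=np.array([-h[1],h[0],0])
e=np.radians(36)-.42
for r,z,w in ((.084+.062*np.cos(e),.138+.062*np.sin(e),.0175),(.084+.062*np.cos(e),.138+.062*np.sin(e),-.0175),(.084,.138,.0175),(.084,.138,-.0175)): X=C-h*r+l*w+[0,0,z];print(X.round(3),proj(c,X).round(1)-[0,100])
E
```

```text
13.2917
[ 0.476 -0.295  0.151] [297.  160.4]
[ 0.486 -0.328  0.151] [342.6 160.4]
[ 0.535 -0.277  0.138] [298.8  89.3]
[ 0.545 -0.311  0.138] [341.1  89.3]
```

View pics/b.png

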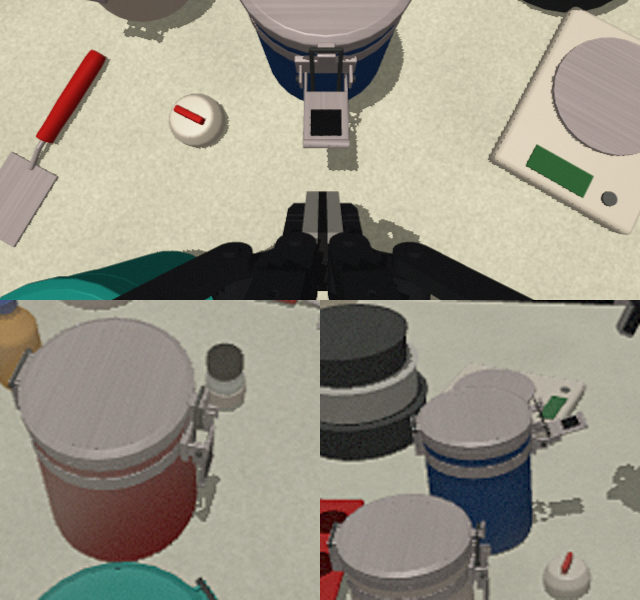

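Red lever now lies along the canister front (locked), like the white one. In the wrist view the blue lever's end edge runs (304–349, row 248 in the full frame), with the clip bracket centred near column 326. The prediction was row 260 and column 320, so I'll shift the centre to match and press blue.

```bash
python3 - <<'E'
from h import *
c=optics.read_camera("wrist"); yaw=.29;h=np.array([np.cos(yaw),np.sin(yaw)]); e=np.radians(36)-.42
E=onz(c,(326.5,247.5),.138+.062*np.sin(e)+.002); a,b=onz(c,(304,248),E[2]),onz(c,(349,248),E[2])
C=E[:2]+h*(.084+.062*np.cos(e)); print("edge",E.round(3),"width",np.linalg.norm(a-b).round(4),"C",C.round(3))
t=np.radians(65)
assert np.linalg.norm(C-[.62,-.27])<.015
bad=[q for q in np.arange(.4,2.05,.1) if pose(C,yaw,*rz(q,t),t) is None]; assert not bad,bad
press(C,yaw,t,.40)
st=monitor.read_state(); p=np.array(st["position"]); p[2]=.33; robot.move_l(p,speed=.2)
b=pose(C,yaw,.22,.33,t); robot.move_l(b[0],b[1],speed=.15)
w=optics.read_camera("wrist");d=optics.read_camera("side")
F=lambda c,x,y,w,h,k:cv2.resize(c["frame"][y:y+h,x:x+w,::-1],None,fx=k,fy=k,interpolation=cv2.INTER_CUBIC)
cv2.imwrite("pics/b2.png",np.vstack([w["frame"][50:350,:,::-1],np.hstack([F(d,210,270,160,150,2),F(d,210,80,160,150,2)])]))
print(monitor.read_state()["clock"])
E
```

```text
edge [ 0.493 -0.313  0.153] width 0.0345 C [ 0.631 -0.272]
0.40 t=15.4 [ 0.514 -0.307  0.157] [-0.  -0.1  0.8]
0.56 t=15.7 [ 0.511 -0.308  0.148] [ 0.1 -0.  -0.3]
0.72 t=16.0 [ 0.511 -0.308  0.14 ] [1.1 0.4 3.2]
0.88 t=16.3 [ 0.511 -0.308  0.132] [1.6 1.6 5.5]
1.04 t=16.6 [ 0.513 -0.307  0.124] [0.6 1.6 7.4]
1.20 t=16.9 [ 0.514 -0.307  0.118] [-0.3  0.9  4.4]
1.36 t=17.2 [ 0.514 -0.307  0.111] [-1.4 -0.5  0.1]
1.52 t=17.5 [ 0.516 -0.306  0.104] [-0.8  0.6 -0.8]
1.68 t=17.8 [ 0.519 -0.305  0.097] [ 0.2 -0.2 -0. ]
1.84 t=18.1 [ 0.525 -0.304  0.093] [-0.3  0.   1.2]
2.00 t=18.4 [ 0.531 -0.302  0.089] [-0.4 -0.1  0.1]
21.1
```

View pics/b2.png

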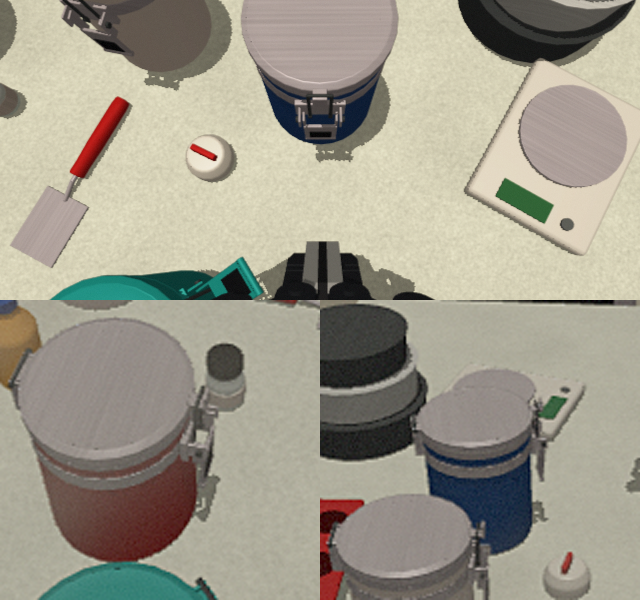

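Both levers now lie along the canister fronts. The blue pad is at (322,182) in the full wrist frame, the canisters are upright and unmoved, and the gripper is clear. Handing in.

```bash
python3 - <<'E'
from h import *
st=monitor.read_state();print(st["position"],np.round(st["force"],1)); order.finish_job()
E
```

```text
[ 0.42049376 -0.33473887  0.3295207 ] [ 0.2  0.4 -0.4]
the job is handed in; nothing more can be done
```

I pressed the red and blue clip levers down with the shut fingertips until both snapped over. I then raised the gripper clear and handed the job in at about 21 s, well inside the 54 s limit.

- **Locked:** In the last side and wrist pictures both levers lie flat along the canister fronts, like the white one. I judged this by eye, as the joint angles cannot be read. The sampled push force peaked near 4 N on red and 8 N on blue. It fell to zero short of a commanded 1.55, as it would when a lever snaps over.
- **Nothing disturbed:** The red and blue canisters look upright and unmoved in the side view before and after pressing blue. The white canister, juice bottle, pepper jar, timer and spatula also look undisturbed where they are in view. I did not measure any of these positions again.
- **Robot clear:** The fingertips were 0.33 m up at hand-in, with wrist force within noise (under 0.5 N).
- **Disagreement:** My first position estimates from the scene and side cameras differed by up to about 13 mm. The wrist camera then put the lever ends 7 mm (red) and about 11 mm (blue) nearer the canisters than predicted. I corrected both before pressing.

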